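Get the mallet out from behind the bottle, jar and can

ROBOT

A 6-joint arm with a two-finger parallel gripper is mounted at the origin on the work surface. World frame = base frame: x ahead of the robot, y to its left, z up, the work surface at z = 0. Lengths are in m, angles in rad, forces in N, time in s.
With the tool pointing down it reaches from about 0.325 to 0.775 m from the base axis. Payload 5.5 kg.
Tool frame: the origin (TCP) lies midway between the tips of the shut fingers; the grasp point (between the pads) lies 19 mm behind it; z points along the fingers, y is the line along which they close (so a half turn about z gives the same grasp; the last joint's range is limited). The gripper opens to 88 mm and grips with 3 to 60 N. Pads are 20 mm wide; open, the fingers measure 115 mm over their backs; the gripper's body (75 mm by 178 mm) begins 61 mm behind the grasp point.
Start: joints at [1.219, 0.091, 1.231, -0, 1.82, -0.057], TCP at [0.174, 0.574, 0.223] pointing down, gripper open.
Joint ranges: [-2.87, 2.87], [-0.86, 2.18], [0.17, 2.46], [-1.51, 4.65], [0.06, 2.69], [-2.65, 2.65]. Speed limits (rad/s): [2.57, 2.57, 3.01, 3.14, 3.14, 3.14].

INTERFACE

Orientations are given as a unit quaternion [x, y, z, w].
In Python, from workcell import bot, capture, calibration gives the robot as it stands.
- The arm moves only by the shell command python3 -m crank 'ROWS' [FORCE]. ROWS is JSON, a list of rows, each a list of 3 entries, a list of its own where there are three numbers: the shift along the tool's x, y, z in m, then the turn, a rotation vector about the tool's x, y, z in rad, then the gripper command: -1 is fully open, 1 is shut, values between are in proportion. In form: [[[tx, ty, tz], [rx, ry, rz], hand], ...]. A call has 1 to 20 rows; each row shifts and turns the commanded pose from where the row before left it, along the tool's axes as they then stand; what a row does not reach is not made up. A row lasts 1/8 s, in which the tool goes at most 62.5 mm and 10.7 degrees, less where a joint would pass 70% of its speed; a pose out of reach is approached as far as the arm can. A call is refused whole if a number of a shift passes 0.0625 or a number of a turn 0.188, either way. A call with a gripper value outside its range is refused whole. The fingers move at their own pace and stop on an object; FORCE is the grip in N (left out, the last holds). Time passes only in rows, so rows that do not move let the fingers close. It gives the time, the measured TCP pose, the force, the opening and the grip force at its end, in the units of the state.
- bot.observe(): the state, without advancing time (a new reading comes with each control period).
- capture(name): name is "scene" or "top" or "wrist"; returns the picture (420x560x3 uint8, red, green, blue); there is no depth.
- calibration(name): a dict with "fx", "fy", "cx", "cy" (pixels), "k1" (the pictures are not rectified: a ray, as slopes to the right and down, at radius r is drawn at 1 + k1 r^2 times it, then the intrinsics apply), "xyz" and "orientation" of the camera in the world. Camera axes: x right, y up, looking along -z (the intrinsics and any distortion apply to the point x, -y, -z); pixel columns grow to the right and rows downward; lengths in m; the calibration is good to about 2 mm. A picture is of the moment at which its call begins: read the wrist's pose just before it. calibration takes no time and is no camera call; for the wrist camera it gives the pose at the moment of the call.
- bot.finish_job(): hands the job in; it is judged then, once.
The state is a dict: "time": time; "q": joint angles; "joint_vel": joint speeds; "tau": joint torques, N m; "tcp_pos": TCP position; "tool_rot": TCP orientation; "ft_force": force on the tool from outside, world axes, zero at the start; "torque": the same for the moment, N m; "width": finger opening in m; "gripper_force": force on a finger pad.
Only numpy, scipy, OpenCV 4.12 (cv2) and the standard library are available. Lean on these libraries where they do the work, as an engineer would, in place of code of your own. Each camera call takes 0.05 s, during which the arm holds its last target. There are 200 camera calls.

TASK

I need the wooden mallet that lies along the back of the low bamboo caddy, behind the squeeze bottle, the lidded jar and the empty soda can. Clear that row first - stand the bottle and the jar in the purple tray for the time being and drop the can down the open chute at the left end of the bench - then lay the mallet lengthwise on the middle of the chopping board, and last put the bottle and the jar back upright in the caddy, each on the spot where it stood. Leave the ladle and the steel cup where they are.

Things in the scene. Friction and masses are not known exactly. Their poses are not given: they have to be found in the camera images.
- bottle: white plastic squeeze bottle with a stubby red nozzle cap, loose, standing upright in one of the caddy's three bays (which one differs). Round body 56 mm in diameter from the base up to 122 mm, then a shoulder and cap up to 150 mm; about 220 g. Origin: centre of its underside, z up its axis.
- jar: glass jar with a flat steel lid, loose, standing upright in another bay. Body 62 mm in diameter up to 98 mm, lid 63 mm in diameter from 106 mm to the top at 124 mm; about 300 g. Origin: centre of its underside, z up its axis.
- can: empty aluminium soda can with a pull tab, loose, standing upright in the remaining bay. 66 mm in diameter from 8 to 100 mm up, 115 mm high, only 16 g. Origin: centre of its underside, z up its axis.
- mallet: small wooden mallet, 150 g, lying behind the row. x runs along the handle to the head. Head: barrel 48 mm across, 54 mm long, lying across the handle (along y), centre at x=+80, z=24 mm. Handle: round, 22 mm, from the head to x=-111 mm, sloping: its axis is 20 mm above the underside at x=+20, 11 mm at the end. Origin: floor level under the handle, mid-length; centre of mass x=+38 mm.
- caddy: low fixed bamboo caddy, 183 mm deep (x, away from the robot) by 286 wide (y), floor 8 mm thick, 8 mm lip all round, top 22 mm above the bench. Origin: centre of underside. Two 6 mm dividers, 21 mm high, make three front bays 86 mm wide, centred at x=-41, y=-92, 0, +92 mm; they end at x=-4. Behind is an open strip where the mallet lies at x=+31, along y, head to +y.
- tray: purple plastic sorting tray, fixed, empty, 135 mm (x) by 240 mm (y) outside, 26 mm high, walls and floor 4 mm thick (rolled rim 5 mm wider each side). Origin: centre of its underside. It swaps sides with the chopping board.
- board: wooden chopping board, fixed, 140 mm (x) by 250 mm (y, its length), 18 mm thick. Origin: centre of its underside; its top is 18 mm above that.
- chute_mouth (a point): centre of the open mouth, 150 by 150 mm inside, of the steel drop chute against the left end of the bench, in the plane of its collar's top, 40 mm above the bench. The shaft drops straight into the lidded bin under it, nearly full of flattened cans 150 mm below the bench top. The 166 mm steel flap is hinged on the outer (left) edge and stands open, leaning outward.
- ladle: stainless ladle, loose, lying at the right of the caddy; a bystander. Bowl 84 mm across and 34 mm high, handle 10 mm thick running 270 mm along its -x. Origin: under the centre of the bowl.
- cup: small stainless cup, loose, 60 mm in diameter and 65 mm high, standing between tray and board; a bystander. Origin: centre of its underside.

How it is judged:
By the outcome, as a careful person would: the job done as asked, in the order asked, and still so for the second after the job is handed in, with the robot touching nothing.
It also fails if it takes over 141 s, if anything falls off the work surface, if the arm or the gripper's body presses on something with over 40 N, if the wrist force passes 120 N, or if a joint passes its speed limit or range.

## Working session

There is one attempt and no reset: what is moved stays moved. The work goes in short steps, Python scripts to look and compute and a shell command to move; the robot and the scene stay as the last step left them, time stands still between calls to the robot, and variables do not carry over. Pictures are saved under pics/ and viewed, at most 14 in all, crops included, and the job is handed in when it is done.

```bash
ls; mkdir -p pics
python3 - <<'E'
from workcell import bot,capture,calibration
import cv2
print(bot.observe())
for n in("scene","top","wrist"):
    print(n,calibration(n)); cv2.imwrite(f"pics/{n}0.png",capture(n)[:,:,::-1])
E
```

```text
pics
{'time': 0.0, 'q': array([ 1.21933017e+00,  9.18267164e-02,  1.23186855e+00,  7.90182733e-06,
        1.81982731e+00, -5.66614084e-02]), 'joint_vel': array([ 7.89186704e-05, -1.31286162e-03,  9.31662234e-04, -1.93948023e-03,
        1.47477896e-03,  4.05315601e-04]), 'tau': array([-4.41800430e-04, -4.46442103e+01, -4.06452942e+01,  7.00713345e-02,
        2.88677076e-02, -1.06736913e-04]), 'tcp_pos': array([0.17420333, 0.57383472, 0.22153593]), 'tool_rot': array([ 1.46868146e-01,  9.89155608e-01, -9.44165323e-04, -1.99300771e-04]), 'ft_force': array([-0.08567542, -0.18677878, -0.41533063]), 'torque': array([ 0.00670929,  0.02973342, -0.0277529 ]), 'gripper_force': 0.0, 'width': 0.08789106421198443}
scene {'fx': 399.1371538089395, 'fy': 399.1371538089395, 'cx': 280.53668767447135, 'cy': 211.5349209271519, 'k1': -0.06350416314851308, 'xyz': array([1.25118746, 0.58323914, 0.72124164]), 'orientation': array([0.19734723, 0.4145285 , 0.80533147, 0.37504856])}
top {'fx': 392.88377150658494, 'fy': 392.88377150658494, 'cx': 285.78919408772003, 'cy': 205.5503906748042, 'k1': -0.059715756043789925, 'xyz': array([0.34045645, 0.02634858, 1.14852232]), 'orientation': array([ 0.0490683 , -0.0639127 , -0.69500978,  0.71447104])}
wrist {'fx': 294.89316939478294, 'fy': 294.89316939478294, 'cx': 282.3528302622277, 'cy': 213.59716602786114, 'k1': 0.02025883763703202, 'xyz': array([0.1007698 , 0.59704019, 0.38475488]), 'orientation': array([-0.11456569, -0.08381826,  0.58899984,  0.79556796])}
```

View pics/scene0.png

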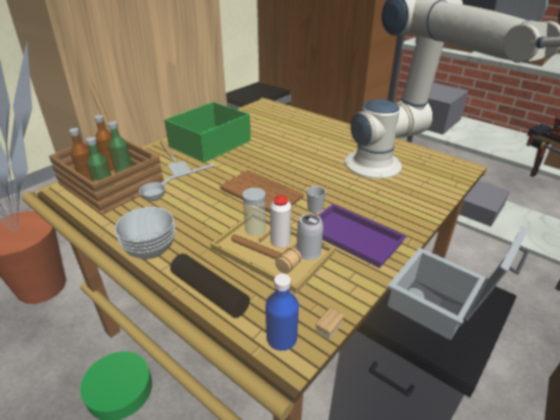

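View pics/top0.png

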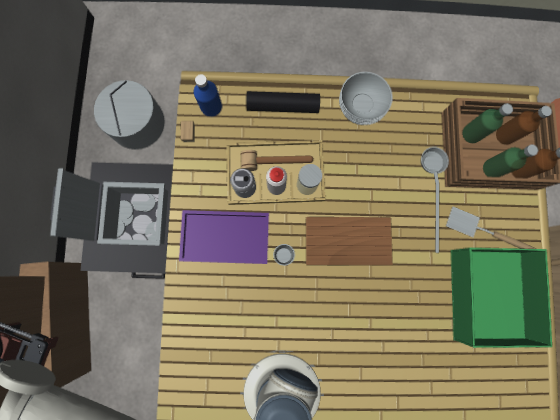

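The scene view shows the jar, bottle and can standing in the caddy with the mallet behind them. In the top view, left is +y: can at (243,180), bottle at (277,178), jar at (309,178), mallet head at (248,160), tray at (225,237), board at (349,240), cup at (284,255) and chute at (133,213). I'll zoom in to pick the corners.

```bash
cat > h.py <<'E'
import numpy as np,cv2
from scipy.spatial.transform import Rotation as R
from workcell import bot,capture,calibration
def ray(c,uv):
    K=np.array([[c['fx'],0,c['cx']],[0,c['fy'],c['cy']],[0,0,1.]])
    p=cv2.undistortPoints(np.float64([[uv]]),K,np.array([c['k1'],0,0,0,0]))[0,0]
    return np.array(c['xyz']),R.from_quat(c['orientation']).apply([p[0],-p[1],-1])
def onz(c,uv,z):
    o,d=ray(c,uv); return o+d*(z-o[2])/d[2]
def tri(c1,a,c2,b):
    o1,d1=ray(c1,a);o2,d2=ray(c2,b)
    s=np.linalg.lstsq(np.c_[d1,-d2],o2-o1,rcond=None)[0]
    return (o1+s[0]*d1+o2+s[1]*d2)/2
def box(img,lo,hi,roi):
    "min-area rect of HSV mask in roi x0,y0,x1,y1"
    x0,y0,x1,y1=roi; m=cv2.inRange(cv2.cvtColor(img,cv2.COLOR_RGB2HSV)[y0:y1,x0:x1],lo,hi)
    c=max(cv2.findContours(m,0,2)[0],key=cv2.contourArea)
    r=cv2.minAreaRect(c); return np.array(r[0])+[x0,y0],cv2.boxPoints(r)+[x0,y0],r
E
python3 - <<'E'
from h import *
t=cv2.imread('pics/top0.png')
cv2.imwrite('pics/topcrop.png',cv2.resize(t[130:275,170:400],None,fx=3.4,fy=3.4,interpolation=2))
s=cv2.imread('pics/scene0.png')
cv2.imwrite('pics/scenecrop.png',cv2.resize(s[170:320,200:410],None,fx=3.8,fy=3.8,interpolation=2))
rgb=t[:,:,::-1].copy();c=calibration('top')
b=box(rgb,(120,60,40),(150,255,255),(170,200,280,275));print('tray',[onz(c,p,.026).round(4) for p in [b[0],*b[1]]],b[2])
b=box(rgb,(0,60,40),(15,255,170),(300,210,400,272));print('board',[onz(c,p,.018).round(4) for p in [b[0],*b[1]]],b[2])
b=box(rgb,(0,150,100),(8,255,255),(262,160,292,195));print('redcap',onz(c,b[0],.15),b[2])
for n,p,z in [('can',(243,176),.12),('jar',(309.5,175),.13),('cup',(284,254),.065),('ladlebowl',(434,160),.034)]:print(n,onz(c,p,z))
print('chute',[onz(c,p,.04).round(3) for p in[(103,184),(163,184),(164,242),(103,243)]])
E
```

```text
tray [array([0.4273, 0.1801, 0.026 ]), array([0.3555, 0.3034, 0.026 ]), array([0.5007, 0.3085, 0.026 ]), array([0.5003, 0.0549, 0.026 ]), array([0.3551, 0.0546, 0.026 ])] ((53.608299255371094, 36.480255126953125), (87.91223907470703, 50.806724548339844), 1.7623910903930664)
board [array([ 0.4263, -0.1804,  0.018 ]), array([ 0.4912, -0.0547,  0.018 ]), array([ 0.4984, -0.3075,  0.018 ]), array([ 0.3617, -0.3055,  0.018 ]), array([ 0.3559, -0.0571,  0.018 ])] ((49.0, 30.5), (47.0, 86.0), 90.0)
redcap [0.5830831  0.03504193 0.15      ] ((14.0, 14.5), (13.0, 12.0), 90.0)
can [0.58352774 0.12359322 0.12      ]
jar [ 0.58939143 -0.05403317  0.13      ]
cup [0.38093273 0.00723248 0.065     ]
ladlebowl [ 0.67129416 -0.43350934  0.034     ]
chute [array([0.567, 0.535, 0.04 ]), array([0.572, 0.361, 0.04 ]), array([0.406, 0.345, 0.04 ]), array([0.397, 0.519, 0.04 ])]
```

View pics/topcrop.png

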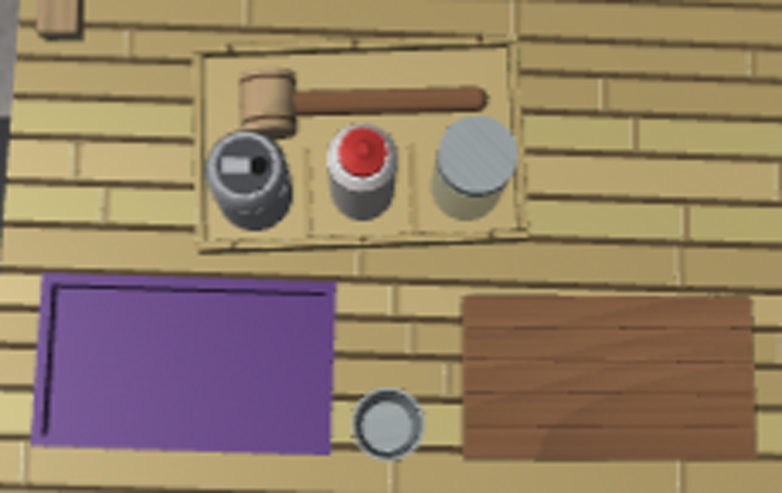

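View pics/scenecrop.png

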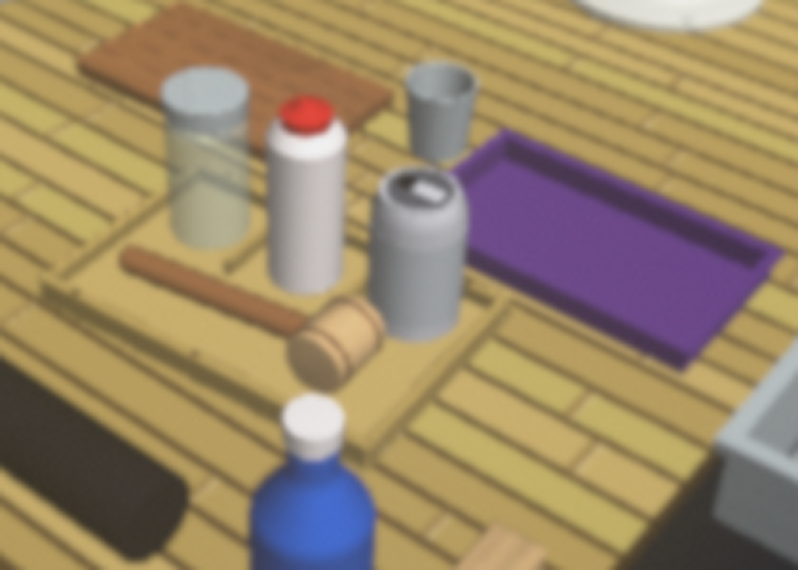

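The crops show the caddy rim corners at (195,52), (517,42), (527,236) and (199,250). The can's top is at (248,162), the bottle cap at (362,150), the jar lid at (477,155), the mallet head at (268,103) and the handle end at (485,99). The same tops can be seen in the scene view for triangulation.

Run:
```python
from h import *
c=calibration('top');s=calibration('scene')
T=lambda u,v:(170+(u+.5)/3.4-.5,130+(v+.5)/3.4-.5)
S=lambda u,v:(200+(u+.5)/3.8-.5,170+(v+.5)/3.8-.5)
for n,a,b,z in [('can',(247,163),(420,188),.123),('bottle',(363,148),(308,100),.158),('jar',(477,155),(206,88),.132),('cup',(388,424),(441,80),.065)]:
    print(n,'plane',onz(c,T(*a),z).round(4),'scene',onz(s,S(*b),z).round(4),'tri',tri(c,T(*a),s,S(*b)).round(4))
cc=[onz(c,T(*p),.022) for p in[(195,50),(517,42),(527,234),(199,249)]]
print('caddy',np.round(cc,4),np.mean(cc,0).round(4),np.degrees(np.arctan2(*(cc[0]-cc[1])[:2])),np.degrees(np.arctan2(*(cc[3]-cc[2])[:2])))
print('mallet head',onz(c,T(268,103),.036).round(4),'end',onz(c,T(487,99),.019).round(4),'collar',onz(c,T(297,102),.03))
print('caddy sc',[onz(s,S(*p),.022).round(3) for p in[(42,290),(362,458),(512,305)]])
```

```text
can plane [0.5784 0.125  0.123 ] scene [0.5777 0.124  0.123 ] tri [0.5784 0.1247 0.1237]
bottle plane [0.5847 0.034  0.158 ] scene [0.5853 0.033  0.158 ] tri [0.585  0.0335 0.158 ]
jar plane [ 0.5883 -0.0551  0.132 ] scene [ 0.59   -0.0584  0.132 ] tri [ 0.5894 -0.0565  0.1321]
cup plane [0.38   0.0079 0.065 ] scene [0.3827 0.005  0.065 ] tri [0.381  0.0062 0.0645]
caddy [[ 0.7019  0.1848  0.022 ]
 [ 0.7185 -0.0976  0.022 ]
 [ 0.5468 -0.108   0.022 ]
 [ 0.5254  0.1723  0.022 ]] [0.6232 0.0379 0.022 ] -3.362434045942214 -4.362287956977807
mallet head [0.652  0.1177 0.036 ] end [ 0.6665 -0.0721  0.019 ] collar [0.65530739 0.09321738 0.03      ]
caddy sc [array([ 0.737, -0.086,  0.022]), array([0.717, 0.188, 0.022]), array([0.534, 0.178, 0.022])]
```

```bash
python3 -m crank '[[[0,0,-0.01],[0,0,0.1823],-1],[[0,0,-0.01],[0,0,0.1823],-1],[[0,0,-0.01],[0,0,0.1823],-1],[[0,0,-0.01],[0,0,0.1823],-1],[[0,0,0],[0,0,0.1823],-1],[[0,0,0],[0,0,0.1823],-1],[[0,0,0],[0,0,0.1823],-1],[[-0.045,0.034,0],[0,0,0],-1],[[-0.045,0.034,0],[0,0,0],-1],[[-0.045,0.034,0],[0,0,0],-1],[[-0.045,0.034,0],[0,0,0],-1],[[-0.045,0.034,0],[0,0,0],-1],[[-0.045,0.034,0],[0,0,0],-1],[[-0.045,0.034,0],[0,0,0],-1],[[-0.045,0.034,0],[0,0,0],-1],[[-0.045,0.034,0],[0,0,0],-1],[[-0.045,0.034,0],[0,0,0],-1],[[-0.045,0.034,0],[0,0,0],-1],[[-0.045,0.034,0],[0,0,0],-1]]' 15; python3 -m crank '[[[0,0,0],[0,0,0],-1]]'
python3 - <<'E'
from h import *
cv2.imwrite('pics/w1.png',capture('wrist')[:,:,::-1]); print(calibration('wrist'))
E
```

```text
time: 2.52
tcp_pos: [0.5831, 0.0324, 0.2624]
tool_rot: [0.707, 0.707, -0.0, -0.0]
ft_force: [0.4, 0.8, 0.6]
width: 0.0878
gripper_force: 0.0
time: 2.65
tcp_pos: [0.5834, 0.0308, 0.2605]
tool_rot: [0.709, 0.705, -0.001, -0.001]
ft_force: [-0.6, 0.1, 0.5]
width: 0.0881
gripper_force: 0.0
{'fx': 294.89316939478294, 'fy': 294.89316939478294, 'cx': 282.3528302622277, 'cy': 213.59716602786114, 'k1': 0.02025883763703202, 'xyz': array([0.58395394, 0.11062017, 0.42432729]), 'orientation': array([-0.14243378,  0.0023835 , -0.00199802,  0.98979945])}
```

View pics/w1.png

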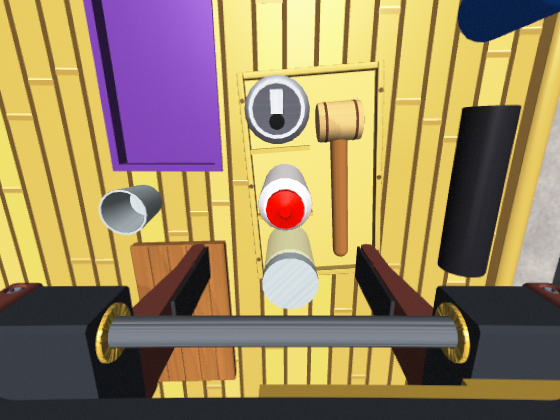

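```bash
python3 -m crank '[[[0.0025,0.0015,0],[0,0,0],-1],[[0,0,0.034],[0,0,0],-1],[[0,0,0.034],[0,0,0],-1],[[0,0,0.034],[0,0,0],-1],[[0,0,0.034],[0,0,0],-1],[[0,0,0.024],[0,0,0],-1],[[0,0,0.01],[0,0,0],-1],[[0,0,0],[0,0,0],-1]]' 15; python3 -m crank '[[[0,0,0],[0,0,0],1],[[0,0,0],[0,0,0],1],[[0,0,0],[0,0,0],1],[[0,0,0],[0,0,0],1],[[0,0,0],[0,0,0],1],[[0,0,0],[0,0,0],1]]' 15
```

```text
time: 3.7
tcp_pos: [0.5834, 0.0375, 0.0928]
tool_rot: [0.707, 0.708, -0.0, -0.0]
ft_force: [0.3, 0.0, 0.5]
width: 0.0876
gripper_force: 0.0
time: 4.45
tcp_pos: [0.584, 0.0365, 0.0931]
tool_rot: [0.707, 0.707, 0.0, 0.0]
ft_force: [-0.1, -1.1, 2.3]
width: 0.0555
gripper_force: 15.0
```

The wrist view shows the bottle centred between the fingers, with its cap at (285,208), the can behind at (277,110) and the jar at (290,280). The bottle is now gripped, so I'll carry it to the left half of the tray.

```bash
python3 -m crank '[[[0,0,-0.02],[0,0,0],1],[[0,0,-0.035],[0,0,0],1],[[0,0,-0.035],[0,0,0],1],[[0,-0.031,0],[0,0,0],1],[[0,-0.04,0],[0,0,0],1],[[0,-0.04,0],[0,0,0],1],[[0.03,-0.03,0],[0,0,0],1],[[0.04,-0.016,0],[0,0,0],1],[[0.045,0,0],[0,0,0],1],[[0.045,0,0],[0,0,0],1],[[0.04,0,0],[0,0,0],1],[[0,0,0],[0,0,0],1],[[0,0,0],[0,0,0],1]]' 15; python3 -m crank '[[[0,0,0.035],[0,0,0],1],[[0,0,0.03],[0,0,0],1],[[0,0,0.018],[0,0,0],1],[[0,0,0.01],[0,0,0],1],[[0,0,0],[0,0,0],1],[[0,0,0],[0,0,0],1]]'
```

```text
time: 6.08
tcp_pos: [0.4268, 0.2361, 0.1831]
tool_rot: [0.707, 0.707, -0.0, 0.0]
ft_force: [0.5, -0.5, -0.9]
width: 0.0559
gripper_force: 15.0
time: 6.82
tcp_pos: [0.4273, 0.2367, 0.0908]
tool_rot: [0.707, 0.707, 0.001, 0.0]
ft_force: [0.5, 0.4, -2.4]
width: 0.0559
gripper_force: 15.0
```

```bash
python3 -m crank '[[[0,0,0.001],[0,0,0],1],[[0,0,0],[0,0,0],1],[[0,0,0],[0,0,0],0.2],[[0,0,0],[0,0,0],-1],[[0,0,0],[0,0,0],-1],[[0,0,0],[0,0,0],-1],[[0,0,0],[0,0,0],-1],[[0,0,-0.02],[0,0,0],-1],[[0,0,-0.04],[0,0,0],-1],[[0,0,-0.05],[0,0,0],-1],[[-0.03,0.0,-0.04],[0,0,0],-1],[[0,0,0],[0,0,0],-1],[[0,0,0],[0,0,0],-1]]' 15
python3 - <<'E'
from h import *
cv2.imwrite('pics/t2.png',cv2.resize(capture('top')[130:275,170:400,::-1],None,fx=3.4,fy=3.4,interpolation=2))
E
```

```text
time: 8.45
tcp_pos: [0.4268, 0.2067, 0.2389]
tool_rot: [0.707, 0.707, 0.0, 0.0]
ft_force: [0.4, -0.8, 0.3]
width: 0.0877
gripper_force: 0.0
```

View pics/t2.png

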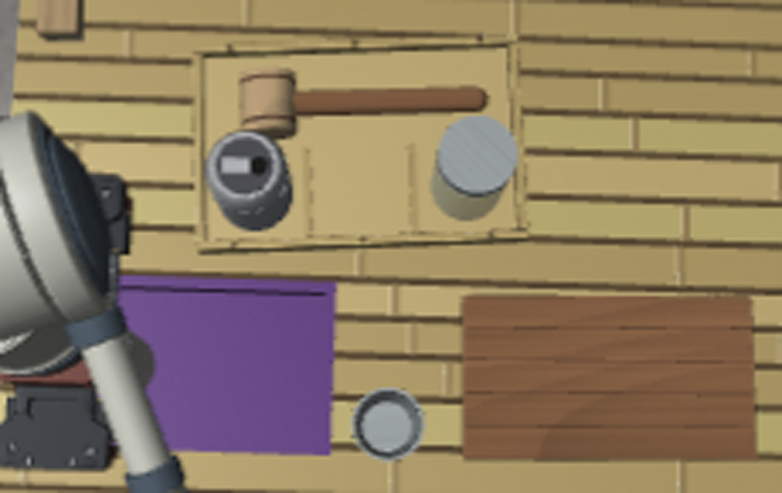

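The caddy items and cup are undisturbed, and the gripper is clear of the bottle, which the wrist hides in this view. Next is the jar.

```bash
python3 -m crank '[[[-0.0438,0.027,0],[0,0,0],-1],[[-0.0438,0.027,0],[0,0,0],-1],[[-0.0438,0.027,0],[0,0,0],-1],[[-0.0438,0.027,0],[0,0,0],-1],[[-0.0438,0.027,0],[0,0,0],-1],[[-0.0438,0.0275,0],[0,0,0],-1],[[0,0,0],[0,0,0],-1],[[0,0,0.04],[0,0,0],-1],[[0,0,0.04],[0,0,0],-1],[[0,0,0.04],[0,0,0],-1],[[0,0,0.032],[0,0,0],-1],[[0,0,0.02],[0,0,0],-1],[[0,0,0],[0,0,0],-1]]' 20; python3 -m crank '[[[0,0,0],[0,0,0],1],[[0,0,0],[0,0,0],1],[[0,0,0],[0,0,0],1],[[0,0,0],[0,0,0],1],[[0,0,0],[0,0,0],1],[[0,0,0],[0,0,0],1]]' 20
```

```text
time: 10.12
tcp_pos: [0.5879, -0.0552, 0.0646]
tool_rot: [0.707, 0.707, -0.001, -0.002]
ft_force: [1.0, -0.4, 0.7]
width: 0.0878
gripper_force: 0.0
time: 10.88
tcp_pos: [0.5901, -0.0563, 0.068]
tool_rot: [0.707, 0.707, 0.001, 0.001]
ft_force: [1.9, 0.1, 4.9]
width: 0.0619
gripper_force: 20.0
```

```bash
python3 -m crank '[[[0,0,-0.02],[0,0,0],1],[[0,0,-0.035],[0,0,0],1],[[0,0,-0.035],[0,0,0],1],[[0,-0.03,0],[0,0,0],1],[[0,-0.04,0],[0,0,0],1],[[0.01,-0.04,0],[0,0,0],1],[[0.04,-0.03,0],[0,0,0],1],[[0.04,-0.0215,0],[0,0,0],1],[[0.04,0,0],[0,0,0],1],[[0.03,0,0],[0,0,0],1],[[0.0215,0,0],[0,0,0],1],[[0,0,0],[0,0,0],1],[[0,0,0],[0,0,0],1]]' 20; python3 -m crank '[[[0,0,0.035],[0,0,0],1],[[0,0,0.03],[0,0,0],1],[[0,0,0.018],[0,0,0],1],[[0,0,0.01],[0,0,0],1],[[0,0,0.001],[0,0,0],1],[[0,0,0],[0,0,0],1]]'
```

```text
time: 12.5
tcp_pos: [0.4275, 0.1247, 0.1566]
tool_rot: [0.707, 0.707, -0.001, -0.0]
ft_force: [-0.2, 0.4, -3.3]
width: 0.0618
gripper_force: 20.0
time: 13.25
tcp_pos: [0.4283, 0.1253, 0.0633]
tool_rot: [0.707, 0.707, 0.0, 0.0]
ft_force: [0.1, -0.8, -2.9]
width: 0.0623
gripper_force: 20.0
```

```bash
python3 -m crank '[[[0,0,0.001],[0,0,0],1],[[0,0,0],[0,0,0],1],[[0,0,0],[0,0,0],0.2],[[0,0,0],[0,0,0],-1],[[0,0,0],[0,0,0],-1],[[0,0,0],[0,0,0],-1],[[0,0,0],[0,0,0],-1],[[0,0,-0.02],[0,0,0],-1],[[0,0,-0.05],[0,0,0],-1],[[0,0,-0.06],[0,0,0],-1],[[0,0.04,0],[0,0,0],-1],[[0,0.055,0],[0,0,0],-1],[[0,0.055,0],[0,0,0],-1],[[0,0.0005,0],[0,0,0],-1],[[0,0,0],[0,0,0],-1]]' 4
python3 - <<'E'
from h import *
cv2.imwrite('pics/w3.png',capture('wrist')[:,:,::-1]);print(bot.observe()['tcp_pos'])
E
```

```text
time: 15.12
tcp_pos: [0.5778, 0.1253, 0.1912]
tool_rot: [0.707, 0.707, -0.001, -0.0]
ft_force: [0.6, 0.1, 0.3]
width: 0.0875
gripper_force: 0.0
[0.57760459 0.12539793 0.19227438]
```

View pics/w3.png

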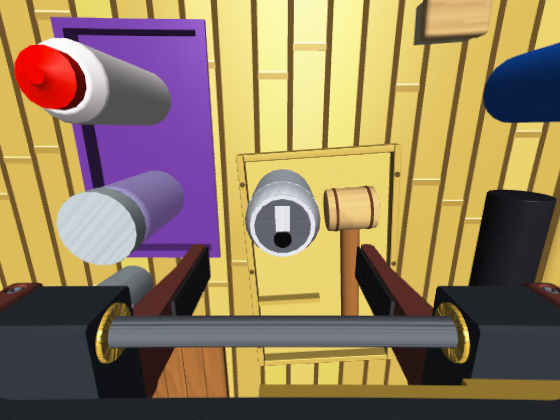

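Bottle and jar stand upright in the tray. The can at (283,215) is centred between the fingers, and the mallet head is at (350,208). Now I'll grip the can gently.

```bash
python3 -m crank '[[[0,0,0.04],[0,0,0],-1],[[0,0,0.04],[0,0,0],-1],[[0,0,0.025],[0,0,0],-1],[[0,0,0.0155],[0,0,0],-1],[[0,0,0],[0,0,0],-1],[[0,0,0],[0,0,0],1],[[0,0,0],[0,0,0],1],[[0,0,0],[0,0,0],1],[[0,0,0],[0,0,0],1],[[0,0,0],[0,0,0],1],[[0,0,0],[0,0,0],1]]' 4; python3 -m crank '[[[0,0,-0.02],[0,0,0],1],[[0,0,-0.035],[0,0,0],1],[[0,0,-0.035],[0,0,0],1],[[0,0,-0.01],[0,0,0],1],[[0,0,0],[0,0,0],1]]' 4
```

```text
time: 16.55
tcp_pos: [0.5782, 0.1254, 0.0718]
tool_rot: [0.707, 0.707, 0.0, -0.0]
ft_force: [-3.0, 0.7, 4.7]
width: 0.0665
gripper_force: 4.0
time: 17.18
tcp_pos: [0.5786, 0.1253, 0.1716]
tool_rot: [0.707, 0.707, 0.0, 0.0]
ft_force: [-0.2, 0.5, -0.2]
width: 0.0666
gripper_force: 4.0
```

```bash
python3 -m crank '[[[0.045,-0.0132,0],[0,0,0],1],[[0.045,-0.0132,0],[0,0,0],1],[[0.045,-0.0132,0],[0,0,0],1],[[0.045,-0.0132,0],[0,0,0],1],[[0.045,-0.0132,0],[0,0,0],1],[[0.045,-0.0132,0],[0,0,0],1],[[0.045,-0.0133,0],[0,0,0],1],[[0,0,0],[0,0,0],1],[[0,0,0],[0,0,0],1]]' 4
python3 - <<'E'
from h import *
cv2.imwrite('pics/s4.png',capture('scene')[:,:,::-1]);print(bot.observe()['tcp_pos'])
E
```

```text
time: 18.3
tcp_pos: [0.4855, 0.4396, 0.1692]
tool_rot: [0.707, 0.707, -0.002, 0.0]
ft_force: [-1.0, -0.8, 0.6]
width: 0.0664
gripper_force: 4.0
[0.48596704 0.43917417 0.16976889]
```

View pics/s4.png

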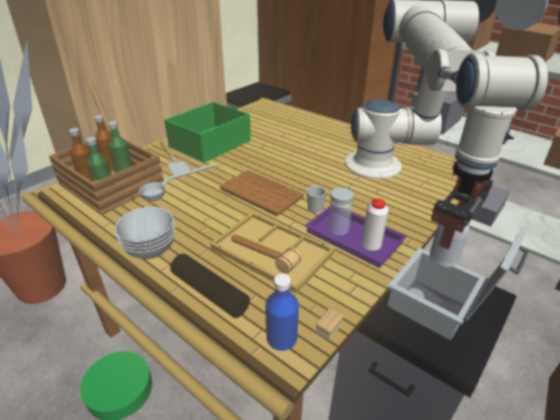

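The can at (450,245) hangs over the chute mouth at (437,290), and bottle and jar stand in the tray. Lowering it and letting go.

```bash
python3 -m crank '[[[0,0,0.035],[0,0,0],1],[[0,0,0.03],[0,0,0],1],[[0,0,0.013],[0,0,0],1],[[0,0,0],[0,0,0],1],[[0,0,0],[0,0,0],1],[[0,0,0],[0,0,0],-1],[[0,0,0],[0,0,0],-1],[[0,0,0],[0,0,0],-1],[[0,0,0],[0,0,0],-1],[[0,0,0],[0,0,0],-1],[[0,0,-0.04],[0,0,0],-1],[[0,0,-0.05],[0,0,0],-1],[[0,0,-0.05],[0,0,0],-1],[[-0.04,0.01,0],[0,0,0],-1],[[-0.05,0.025,0],[0,0,0],-1],[[-0.05,0.025,0],[0,0,0],-1],[[-0.05,0.025,0],[0,0,0],-1],[[-0.05,0.025,0],[0,0,0],-1],[[0,0,0],[0,0,0],-1]]' 20
python3 - <<'E'
from h import *
t=capture('top');c=calibration('top')
x=np.vstack([cv2.resize(t[120:285,60:330,::-1],None,fx=2.9,fy=2.9,interpolation=2)])
cv2.imwrite('pics/t5.png',x)
E
```

```text
time: 20.72
tcp_pos: [0.5972, 0.1965, 0.2327]
tool_rot: [0.709, 0.705, -0.0, 0.0]
ft_force: [0.2, 0.4, -0.3]
width: 0.0878
gripper_force: 0.0
```

View pics/t5.png

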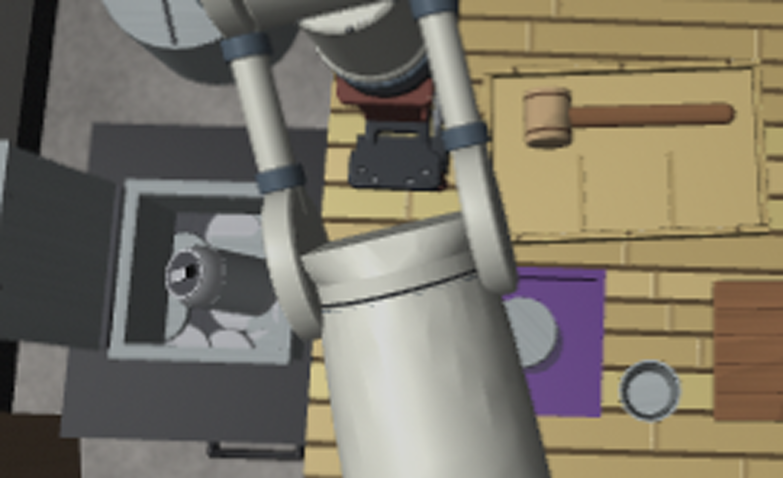

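The can lies down inside the chute at (220,280), and the mallet is free at head (547,117), handle end (730,113). I'll hover over its handle and check alignment.

```bash
python3 -m crank '[[[-0.033,0.015,0],[0,0,0],0.136],[[-0.033,0.015,0],[0,0,0],0.136],[[-0.033,0.015,0],[0,0,0],0.136],[[-0.0331,0.0153,0],[0,0,0],0.136],[[0,0,0.04],[0,0,-0.077],0.136],[[0,0,0.04],[0,0,0],0.136],[[0,0,0],[0,0,0],0.136],[[0,0,0],[0,0,0],0.136]]' 20
python3 - <<'E'
from h import *
c=calibration('wrist');w=capture('wrist');cv2.imwrite('pics/w6.png',w[:,:,::-1])
t=capture('top');cv2.imwrite('pics/t6.png',t[:,:,::-1])
hsv=cv2.cvtColor(w,cv2.COLOR_RGB2HSV)
print(c['xyz'])
E
```

```text
time: 21.78
tcp_pos: [0.6564, 0.0693, 0.1551]
tool_rot: [0.679, 0.734, 0.001, 0.001]
ft_force: [-0.6, -0.6, 0.1]
width: 0.038
gripper_force: 0.0
[0.65073805 0.14702829 0.31824529]
```

View pics/w6.png

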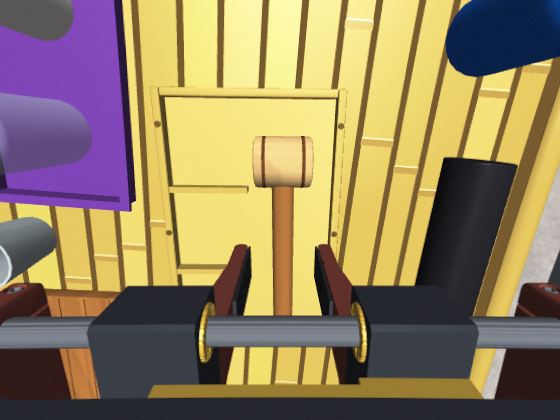

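The handle at column 283 runs parallel between the fingers, which sit at 246 and 320. The head's near edge is at row 186, clear of the pads. Going down to grip it.

```bash
python3 -m crank '[[[0,0,0.04],[0,0,0],0.136],[[0,0,0.04],[0,0,0],0.136],[[0,0,0.03],[0,0,0],0.136],[[0,0,0.0175],[0,0,0],0.136],[[0,0,0.009],[0,0,0],0.136],[[0,0,0],[0,0,0],0.136],[[0,0,0],[0,0,0],0.136]]'; python3 -m crank '[[[0,0,0],[0,0,0],1],[[0,0,0],[0,0,0],1],[[0,0,0],[0,0,0],1],[[0,0,0],[0,0,0],1],[[0,0,0],[0,0,0],1]]' 30;  python3 -m crank '[[[0,0,-0.02],[0,0,0],1],[[0,0,-0.03],[0,0,0],1],[[0,0,-0.03],[0,0,0],1],[[0,0,-0.02],[0,0,0.077],1],[[0,0,0],[0,0,0],1]]'
```

```text
time: 22.75
tcp_pos: [0.657, 0.0682, 0.0184]
tool_rot: [0.679, 0.734, 0.001, 0.001]
ft_force: [0.5, -0.2, 1.0]
width: 0.038
gripper_force: 0.0
time: 23.38
tcp_pos: [0.6564, 0.0682, 0.0173]
tool_rot: [0.679, 0.734, 0.0, 0.0]
ft_force: [-0.7, 0.5, 3.9]
width: 0.0211
gripper_force: 30.0
time: 24.0
tcp_pos: [0.6571, 0.0683, 0.1195]
tool_rot: [0.707, 0.707, 0.002, 0.001]
ft_force: [0.1, -0.3, -1.6]
width: 0.0214
gripper_force: 30.0
```

```bash
python3 -m crank '[[[-0.0312,-0.033,0],[0,0,0],1],[[-0.0312,-0.033,0],[0,0,0],1],[[-0.0312,-0.033,0],[0,0,0],1],[[-0.0312,-0.033,0],[0,0,0],1],[[-0.0312,-0.033,0],[0,0,0],1],[[-0.0312,-0.033,0],[0,0,0],1],[[-0.0312,-0.033,0],[0,0,0],1],[[0,0,0],[0,0,-0.023],1],[[0,0,0],[0,0,0],1],[[0,0,0.03],[0,0,0],1],[[0,0,0],[0,0,0],1]]'
python3 - <<'E'
from h import *
cv2.imwrite('pics/s7.png',cv2.resize(capture('scene')[130:290,180:400,::-1],None,fx=3.6,fy=3.6,interpolation=2))
E
```

```text
time: 25.38
tcp_pos: [0.4241, -0.1487, 0.0839]
tool_rot: [0.698, 0.716, -0.001, -0.003]
ft_force: [-0.3, 0.1, -2.2]
width: 0.0216
gripper_force: 30.0
```

View pics/s7.png

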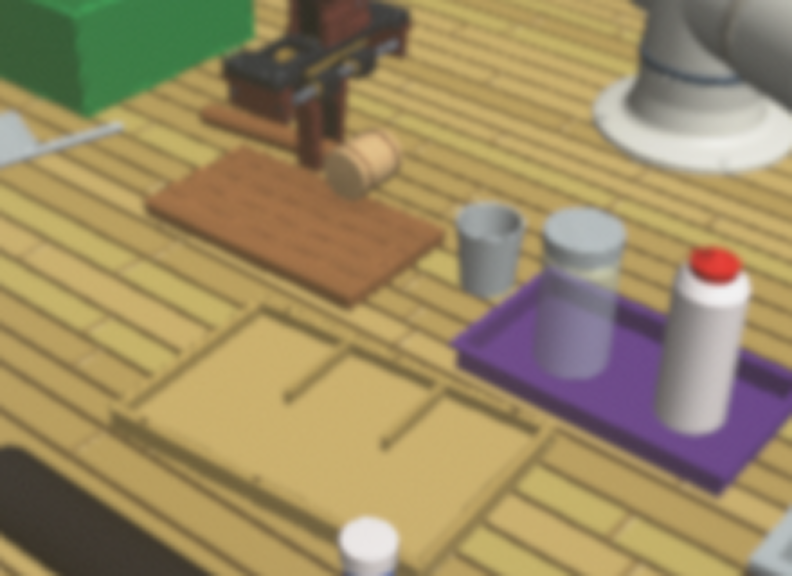

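The mallet hangs level over the board, head at (365,165); the cup at (490,250) is untouched, and bottle and jar stand in the tray. Lowering it onto the board.

```bash
python3 -m crank '[[[0,0,0.03],[0,0,0],1],[[0,0,0.018],[0,0,0],1],[[0,0,0.009],[0,0,0],1],[[0,0,0.002],[0,0,0],1],[[0,0,0],[0,0,0],1],[[0,0,0],[0,0,0],1]]'; python3 -m crank '[[[0,0,0.001],[0,0,0],1],[[0,0,0],[0,0,0],1],[[0,0,0],[0,0,0],0.4],[[0,0,0],[0,0,0],0.136],[[0,0,0],[0,0,0],0.136],[[0,0,0],[0,0,0],0.136],[[0,0,-0.02],[0,0,0],0.136],[[0,0,-0.05],[0,0,0],0.136],[[0,0,-0.06],[0,0,0],-1],[[0,0,-0.06],[0,0,0.023],-1],[[0,0,-0.0085],[0,0,0],-1],[[0.04,0,0],[0,0,0],-1],[[0.055,0,0],[0,0,0],-1],[[0.055,0,0],[0,0,0],-1],[[0.055,0,0],[0,0,0],-1],[[0.055,0,0],[0,0,0],-1],[[0,0,0],[0,0,0],-1],[[0,0,0],[0,0,0],-1]]'
python3 - <<'E'
from h import *
t=capture('top');c=calibration('top')
cv2.imwrite('pics/t8.png',cv2.resize(t[130:275,170:400,::-1],None,fx=3.4,fy=3.4,interpolation=2))
E
```

```text
time: 26.18
tcp_pos: [0.4255, -0.1504, 0.0285]
tool_rot: [0.699, 0.715, 0.0, 0.001]
ft_force: [0.7, 0.6, -1.5]
width: 0.0211
gripper_force: 30.0
time: 28.42
tcp_pos: [0.4248, 0.1094, 0.2241]
tool_rot: [0.707, 0.707, -0.001, -0.0]
ft_force: [0.5, -1.2, -0.6]
width: 0.0877
gripper_force: 0.0
```

View pics/t8.png

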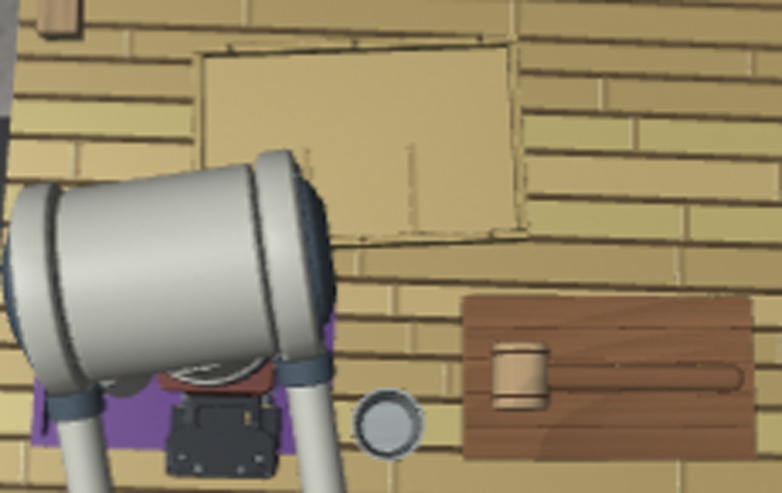

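The mallet lies lengthwise near the middle of the board, head (520,375), end (742,377), and the cup is unmoved. I'll check its offset and the jar position numerically.

Run:
```python
from h import *
c=calibration('top');T=lambda u,v:(170+(u+.5)/3.4-.5,130+(v+.5)/3.4-.5)
h=onz(c,T(520,375),.05);e=onz(c,T(743,377),.029)
u=(h-e)/np.linalg.norm(h-e);print(h,e,'origin',e+u*.111)
print('board',np.mean([onz(c,T(*p),.018) for p in[(463,295),(751,296),(757,459),(463,460)]],0))
```

```text
[ 0.42347372 -0.10010842  0.05      ] [ 0.42821453 -0.29197939  0.029     ] origin [ 0.42548901 -0.18167157  0.04107303]
board [ 0.42629532 -0.18005302  0.018     ]
```

```bash
python3 -m crank '[[[0.0155,0.0027,0],[0,0,0],-1],[[0,0,0],[0,0,0],-1],[[0,0,0.04],[0,0,0],-1],[[0,0,0.04],[0,0,0],-1],[[0,0,0.04],[0,0,0],-1],[[0,0,0.03],[0,0,0],-1],[[0,0,0.0135],[0,0,0],-1],[[0,0,0],[0,0,0],-1],[[0,0,0],[0,0,0],1],[[0,0,0],[0,0,0],1],[[0,0,0],[0,0,0],1],[[0,0,0],[0,0,0],1],[[0,0,0],[0,0,0],1],[[0,0,0],[0,0,0],1]]' 20; python3 -m crank '[[[0,0,-0.02],[0,0,0],1],[[0,0,-0.035],[0,0,0],1],[[0,0,-0.035],[0,0,0],1],[[-0.0315,0,0],[0,0,0],1],[[-0.04,0,0],[0,0,0],1],[[-0.04,0.02,0],[0,0,0],1],[[-0.04,0.03,0],[0,0,0],1],[[-0.03,0.04,0],[0,0,0],1],[[0,0.04,0],[0,0,0],1],[[0,0.0315,0],[0,0,0],1],[[0,0,0],[0,0,0],1],[[0,0,0],[0,0,0],1],[[0,0,0.035],[0,0,0],1],[[0,0,0.03],[0,0,0],1],[[0,0,0.015],[0,0,0],1],[[0,0,0.0045],[0,0,0],1],[[0,0,0],[0,0,0],1],[[0,0,0],[0,0,0],1]]'
```

```text
time: 30.22
tcp_pos: [0.4283, 0.1254, 0.0625]
tool_rot: [0.707, 0.707, 0.001, 0.0]
ft_force: [-0.5, -0.1, 5.5]
width: 0.0618
gripper_force: 20.0
time: 32.48
tcp_pos: [0.5901, -0.0563, 0.0687]
tool_rot: [0.707, 0.707, 0.001, 0.001]
ft_force: [0.5, 0.3, -2.7]
width: 0.0618
gripper_force: 20.0
```

```bash
python3 -m crank '[[[0,0,0.001],[0,0,0],1],[[0,0,0],[0,0,0],1],[[0,0,0],[0,0,0],0.2],[[0,0,0],[0,0,0],-1],[[0,0,0],[0,0,0],-1],[[0,0,0],[0,0,0],-1],[[0,0,0],[0,0,0],-1],[[0,0,-0.02],[0,0,0],-1],[[0,0,-0.05],[0,0,0],-1],[[0,0,-0.06],[0,0,0],-1],[[0.0428,-0.0225,0],[0,0,0],-1],[[0.05,-0.028,0],[0,0,0],-1],[[0.05,-0.028,0],[0,0,0],-1],[[0.05,-0.028,0],[0,0,0],-1],[[0.05,-0.028,0],[0,0,0],-1],[[0.05,-0.028,0],[0,0,0],-1],[[0,0,0],[0,0,0],-1],[[0,0,0],[0,0,0],-1]]' 15
python3 - <<'E'
from h import *
w=capture('wrist');t=capture('top');s=capture('scene')
a=cv2.resize(t[130:275,170:400,::-1],(400,252));b=cv2.resize(w[:,:,::-1],(400,300))
cv2.imwrite('pics/m9.png',np.hstack([cv2.copyMakeBorder(a,0,48,0,0,0),b]))
E
```

```text
time: 34.72
tcp_pos: [0.4271, 0.2364, 0.1973]
tool_rot: [0.707, 0.707, 0.001, 0.001]
ft_force: [0.7, -0.3, -0.1]
width: 0.0881
gripper_force: 0.0
```

View pics/m9.png

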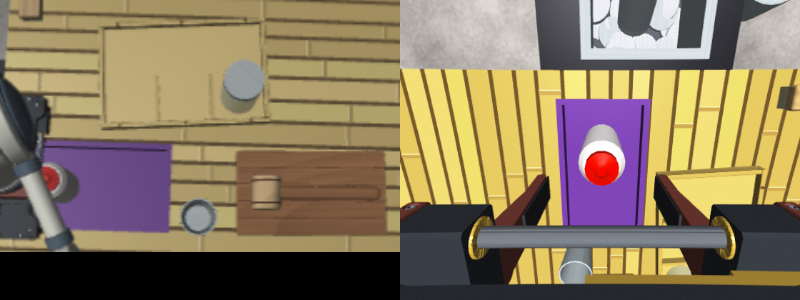

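The jar is back in its bay, and the bottle with its red cap at (602,168) is centred between the fingers. Now I'll return it.

```bash
python3 -m crank '[[[0,0,0.04],[0,0,0],-1],[[0,0,0.035],[0,0,0],-1],[[0,0,0.02],[0,0,0],-1],[[0,0,0.0125],[0,0,0],-1],[[0,0,0],[0,0,0],-1],[[0,0,0],[0,0,0],1],[[0,0,0],[0,0,0],1],[[0,0,0],[0,0,0],1],[[0,0,0],[0,0,0],1],[[0,0,0],[0,0,0],1],[[0,0,0],[0,0,0],1]]' 15; python3 -m crank '[[[0,0,-0.02],[0,0,0],1],[[0,0,-0.035],[0,0,0],1],[[0,0,-0.035],[0,0,0],1],[[-0.03,0.017,0],[0,0,0],1],[[-0.04,0.03,0],[0,0,0],1],[[-0.04,0.03,0],[0,0,0],1],[[-0.04,0.03,0],[0,0,0],1],[[-0.03,0.03,0],[0,0,0],1],[[-0.02,0.02,0],[0,0,0],1],[[0,0,0],[0,0,0],1],[[0,0,0],[0,0,0],1],[[0,0,0.035],[0,0,0],1],[[0,0,0.03],[0,0,0],1],[[0,0,0.015],[0,0,0],1],[[0,0,0.0055],[0,0,0],1],[[0,0,0],[0,0,0],1],[[0,0,0],[0,0,0],1]]'
```

```text
time: 36.25
tcp_pos: [0.427, 0.2367, 0.0891]
tool_rot: [0.707, 0.707, 0.0, 0.0]
ft_force: [0.2, 0.5, 3.3]
width: 0.0551
gripper_force: 15.0
time: 38.38
tcp_pos: [0.5844, 0.0367, 0.0945]
tool_rot: [0.707, 0.707, 0.001, 0.001]
ft_force: [0.4, -0.2, -2.5]
width: 0.0557
gripper_force: 15.0
```

Release, retreat up and away to the left, then check.

```bash
python3 -m crank '[[[0,0,0.001],[0,0,0],1],[[0,0,0],[0,0,0],1],[[0,0,0],[0,0,0],0.2],[[0,0,0],[0,0,0],-1],[[0,0,0],[0,0,0],-1],[[0,0,0],[0,0,0],-1],[[0,0,0],[0,0,0],-1],[[0,0,-0.02],[0,0,0],-1],[[0,0,-0.05],[0,0,0],-1],[[0,0,-0.06],[0,0,0],-1],[[0,0,-0.04],[0,0,0],-1],[[0.04,-0.03,0],[0,0,0],-1],[[0.055,-0.03,0],[0,0,0],-1],[[0.055,-0.03,0],[0,0,0],-1],[[0.055,-0.03,0],[0,0,0],-1],[[0.055,-0.03,0],[0,0,0],-1],[[0,0,0],[0,0,0],-1],[[0,0,0],[0,0,0],-1]]'
python3 - <<'E'
from h import *
t=capture('top');s=capture('scene')
a=cv2.resize(t[130:275,170:400,::-1],None,fx=3.4,fy=3.4,interpolation=2)
b=cv2.resize(s[170:320,200:410,::-1],(420,300))
cv2.imwrite('pics/m10.png',np.vstack([cv2.resize(a,(476,300)),cv2.copyMakeBorder(b,0,0,0,56,0)]))
c=calibration('top')
q=box(t,(0,150,100),(8,255,255),(262,150,292,195));print('redcap',onz(c,q[0],.15),'was .5831 .0350')
E
```

```text
time: 40.62
tcp_pos: [0.4343, 0.2959, 0.2633]
tool_rot: [0.707, 0.707, 0.001, 0.0]
ft_force: [-0.3, -0.2, -0.0]
width: 0.0877
gripper_force: 0.0
redcap [0.5830831  0.03504193 0.15      ] was .5831 .0350
```

View pics/m10.png

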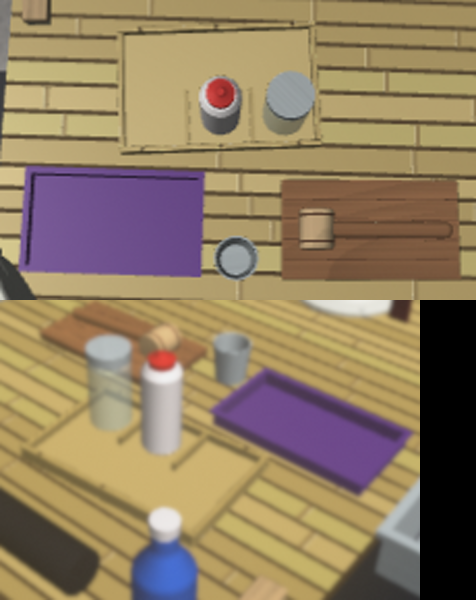

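Bottle (220,93) and jar (290,95) are upright on their original spots, the tray is empty, the mallet is on the board and the cup hasn't moved. Handing in.

```bash
python3 -c "
from workcell import bot
print(bot.finish_job())"
```

```text
the job is handed in; nothing more can be done
None
```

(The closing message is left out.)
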